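Zero the peak pointer and present the sample plum to the lens

ROBOT

A 6-joint arm with a two-finger parallel gripper is mounted at the origin on the work surface. World frame = base frame: x ahead of the robot, y to its left, z up, the work surface at z = 0. Lengths are in m, angles in degrees, forces in N, time in s.
With the tool pointing down it reaches from about 0.4 to 0.825 m from the base axis. Payload 7 kg.
Tool frame: the origin (TCP) lies at the very end of the fingers, on their centre line; the grasp point (between the pads) lies 19 mm behind it (r.grasp_offset is the z of the grasp point in the tool frame, in m); z points along the fingers, y is the direction in which the jaws open and shut (so a half turn about z gives the same grasp; the last joint's range is limited). The gripper opens to 88 mm and grips with 3 to 60 N. Pads are 19 mm wide; open, the fingers measure 130 mm over their backs; the gripper's body (78 mm by 193 mm) begins 47 mm behind the grasp point.
Start: joints at [-60.671, 20.546, 0.682, 0, -70.136, -16.507], TCP at [0.15, -0.658, 0.227] pointing down, gripper open.
Joint ranges: [-176.03, 176.03], [-82.01, 121.73], [-58.28, 71.71], [-173.87, 95.51], [-174.79, -0.11], [-173.66, 173.66]. Speed limits (degrees/s): [136.94, 136.94, 172.46, 180, 180, 180].

INTERFACE

Orientations are given as [roll, pitch, yaw] about the fixed x, y, z axes, in that order (R = Rz(yaw) Ry(pitch) Rx(roll)).
In Python, from plant import r gives the robot as it stands.
- The arm moves only by the tool carry_out, never from a script. Its argument "plan" is a list of rows, each a list of 6 numbers: the shift along the world's x, y, z in m, then the turn, a rotation vector about the world's x, y, z in rad. In form: [[tx, ty, tz, wx, wy, wz], ...]. A call has 1 to 12 rows; each row shifts and turns the pose as measured when the row begins; what a row does not reach is not made up. A row lasts 1/12 s, in which the tool goes at most 41.7 mm and 7.16 degrees, less where a joint would pass 70% of its speed; a pose out of reach is approached as far as the arm can. A call with a gripper value outside its range is refused whole. "fingers" is the closure, from -1 (fully open) to 1 (shut), set as the call begins (left out, the last holds). The fingers move at their own pace and stop on an object; "force" is the grip in N (left out, the last holds). Time passes only in rows, so rows that do not move let the fingers close. It gives the time, the measured TCP pose, the force and the opening at its end, in the units of the state.
- r.get_state(): the state, without advancing time (a new reading comes with each control period).
- r.capture(name): name is "scene" or "top" or "wrist"; returns the picture (400x640x3 uint8, red, green, blue); there is no depth.
- r.camera_model(name): a dict with "fov_y" (degrees; the focal length in pixels is half the picture's height over the tangent of half this angle, whatever the lens; pixels are square), "cx", "cy" (the principal point, pixels), "R" (3x3) and "t" (3): a world point X has camera coordinates R X + t; the wrist camera has in their place "mount" (4x4, takes a point from camera to tool coordinates, whose origin is the TCP and whose axes are the flange's). Camera axes: x right, y down, z forward; pixel columns grow to the right and rows downward; lengths in m; the calibration is good to about 2 mm. The wrist camera is an equidistant fisheye: a pixel r from the principal point sees the ray r / f radians off the axis. A picture is of the moment at which its call begins: read the wrist's pose just before it. camera_model takes no time and is no camera call.
- r.close_job(): hands the job in, once; it reports no verdict.
The state is a dict: "time_s": time; "joints": joint angles; "qd": joint speeds; "joint_torque": joint torques, N m; "tcp_pos": TCP position; "eef_rot": TCP orientation; "contact_force": force on the tool from outside, world axes, zero at the start; "moment": the same for the moment, N m; "gripper_width": finger opening in m.
Only numpy, scipy, OpenCV 4.12 (cv2) and the standard library are available. Lean on these libraries where they do the work, as an engineer would, in place of code of your own. Each camera call takes 0.05 s, during which the arm holds its last target.

TASK

Get the lens stand ready for a reading: first turn the reset knob on the dial box anticlockwise until the peak pointer is fully home against its zero stop. Then take the steel dish by its bail handle, lift it up off its pedestal until the plum is level with the lens, and turn it a quarter turn anticlockwise (seen from above) so that its flat tab points at the lens, holding it over the pedestal. Move gently: keep the dish level and the loose plum in its middle all along, do not touch the plum or knock the other things on the table away, and finish holding the dish still there - do not put it down or let go.

Things in the scene. Friction and masses are not known exactly. Their poses are not given: they have to be found in the camera images.
- peak_knob (a joint): angle of the peak pointer and its reset knob (rad) on the dial box: 0 = pointer against the zero stop, grows as it is turned clockwise seen from above (start 0.6 to 1.4, limit 2.4). Turn it anticlockwise to bring it home. Light friction (0.04 N m); it stays where it is left
- knob_grip (a point): point on the upright axis of the black bar knob, at the height to grip it (93 mm above the table, 10 mm below the bar's top). The bar is 50 long (along this point's x axis) x 14 wide (along y) x 30 high; the pointer is a thin hand that sticks out along +x, 53 from the axis. The frame turns with the knob; z is up. Under the bar: a 26 radius disc, top 74 mm above the table
- meter: grey dial box, 160 (x) x 150 (y) x 60 high with a white dial disc (120 dia, face 63 mm above the table) on its top, fixed; origin at the centre of its underside, below the knob's axis. At zero the pointer points along the box's +x, against a small steel stop pin 72 mm high
- reader: grey lens stand, fixed: base plate 150 (x) x 260 (y) x 8, a round pedestal 72 dia with its top 50 mm above the table, and a lens mast 173 high. Origin on the table under the pedestal's axis; the mast's centre stands 171 from it along +y, 26 x 22 across; z is up
- lens (a point): front of the lens on the mast: 138 from the pedestal's axis along the stand's +y, 150 mm above the table, black tube 32 dia, looking along the stand's -y to above the pedestal; axes parallel to the stand's
- dish: loose steel dish, about 0.25 kg, on the pedestal, 138 dia, rim 27 high; origin at the centre of its underside, z up. Inside: flat to 10 radius at 8 above the underside, then a cone rising 12 degrees. A bail bridges it along its y axis: bar 10 wide (x), 143 long, 14 high, on two uprights at y = +-69. At the start its x axis is within 0.12 rad of the stand's, so an upright is in the lens's view
- dish_grip (a point): middle of the bail's bar, 100 mm above the dish's underside, on the dish's axis; axes are the dish's
- dish_tab (a point): tip of the flat tab (28 wide, 4 thick) that sticks out of the rim along the dish's +x; 94 from its axis, 23 mm above its underside
- plum_center (a point): centre of the loose plum, a firm ball 40 dia, about 35 g, that rests in the middle of the dish; at the start 28 mm above the dish's underside. It rolls when the dish is tilted or jerked. Its axes mean nothing
- salt_jar: closed glass jar, 60 dia x 85 high, a bystander; origin at the centre of its underside
- brush: hand brush lying flat, a bystander; origin at its middle, underside
- mug: white mug, 76 dia x 85 high, a bystander; origin at the centre of its underside
- bowl: blue bowl, 120 dia x 50 high, a bystander; origin at the centre of its underside
- spoon: spoon lying flat, a bystander; origin at its middle, underside
Things that resemble listed ones, but are neither listed nor needed, are in the scene too. Of the things that look like the part that bears plum_center, the smallest one is meant.

How it is judged:
By the outcome, as a careful person would: the job done as asked, in the order asked, and still so for the second after the job is handed in, while the arm keeps its last pose, push and grip.
It also fails if it takes over 53 s, if anything falls off the work surface, if the arm or the gripper's body presses on something with over 40 N, if the wrist force passes 120 N, or if a joint passes its speed limit or range.

## Working session

There is one attempt and no reset: what is moved stays moved. The work goes in short steps, Python scripts to look and compute and a tool call to move; the robot and the scene stay as the last step left them, time stands still between calls to the robot, and variables do not carry over. Pictures are saved under pics/ and viewed, and the job is handed in when it is done.

Besides the shell and the picture viewer there is one more tool, called after "Emit:" as name(argument=value, ...) on one line, values as JSON. carry_out: Moves the arm, as the interface text tells. Its arguments: {"type":"object","properties":{"plan":{"type":"array"},"fingers":{"type":"number"},"force":{"type":"number"}},"required":["plan"]}

```bash
ls; mkdir -p pics
python3 - <<'E'
from plant import r
import cv2,numpy as np
s=r.get_state();print(s)
for n in("scene","top","wrist"):
    m=r.camera_model(n);print(n,m)
    cv2.imwrite(f"pics/{n}0.png",r.capture(n)[:,:,::-1])
E
```

```text
pics
{'time_s': 0.0, 'joints': array([-6.06705566e+01,  2.05907917e+01,  6.33782641e-01, -1.75944512e-02,
       -7.01365711e+01, -1.65074588e+01]), 'qd': array([ 0.02501908,  0.08594948,  0.05765884, -0.0222317 ,  0.01323387,
        0.10460521]), 'joint_torque': array([ 7.57156317e-05, -5.82728899e+01,  2.93047071e+01,  6.99722975e+00,
        7.13873509e-03, -1.38826963e-04]), 'tcp_pos': array([ 0.14965408, -0.6577007 ,  0.22563797]), 'eef_rot': array([ 1.79905577e+02, -1.07338843e-02, -1.67183998e+02]), 'contact_force': array([ 0.21947159,  0.11374048, -0.65211009]), 'moment': array([ 0.02578798, -0.0275996 ,  0.0527321 ]), 'gripper_width': 0.0873937307753676}
scene {'fov_y': 52.35677381538055, 'cx': 316.4444770234025, 'cy': 199.35350426595235, 'R': array([[-0.50542259,  0.86277031, -0.01324392],
       [ 0.63469797,  0.36132909, -0.68308109],
       [-0.58455667, -0.3536505 , -0.73022245]]), 't': array([ 0.20196189, -0.27254282,  1.5956242 ])}
top {'fov_y': 45.513958657975316, 'cx': 324.3795205706511, 'cy': 202.47303070993493, 'R': array([[-0.00650725, -0.99991388, -0.01139698],
       [-0.98383688,  0.00844135, -0.17886793],
       [ 0.17894873,  0.01004883, -0.98380708]]), 't': array([0.05129897, 0.51665371, 1.38075753])}
wrist {'fov_y': 65.70646984690485, 'cx': 318.2319055201186, 'cy': 200.4849021918719, 'mount': array([[-9.30991809e-04, -9.58750228e-01, -2.84248366e-01,
         7.73075573e-02],
       [ 9.99998291e-01, -4.38588745e-04, -1.79594052e-03,
         1.75037830e-04],
       [ 1.59719025e-03, -2.84249552e-01,  9.58748998e-01,
        -1.57573430e-01],
       [ 0.00000000e+00,  0.00000000e+00,  0.00000000e+00,
         1.00000000e+00]])}
```

View pics/scene0.png

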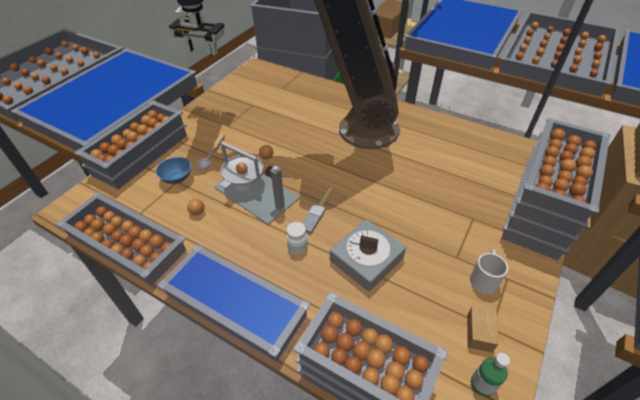

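View pics/top0.png

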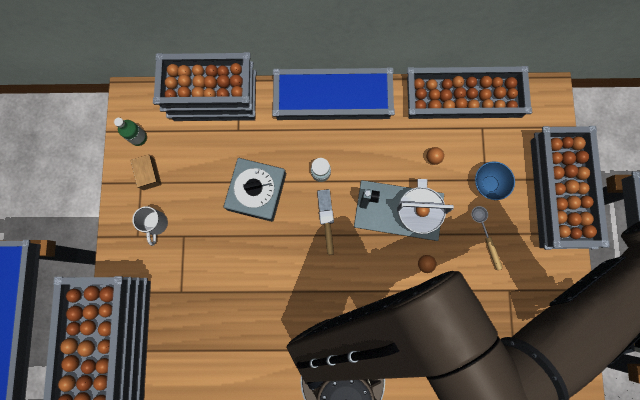

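View pics/wrist0.png

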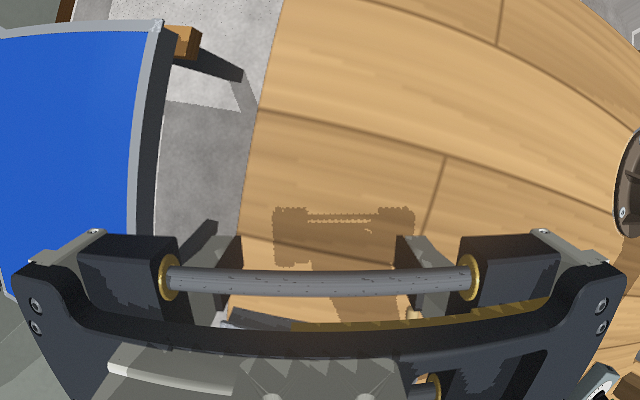

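Run:
```python
import cv2
t=cv2.imread("pics/top0.png");s=cv2.imread("pics/scene0.png")
cv2.imwrite("pics/t1.png",cv2.resize(t[140:280,340:520],None,fx=4.4,fy=4.2,interpolation=2))
cv2.imwrite("pics/t2.png",cv2.resize(t[145:235,215:305],None,fx=6,fy=6,interpolation=2))
cv2.imwrite("pics/s1.png",cv2.resize(s[130:230,180:310],None,fx=6,fy=6,interpolation=2))
```

```text
(no output)
```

View pics/t1.png

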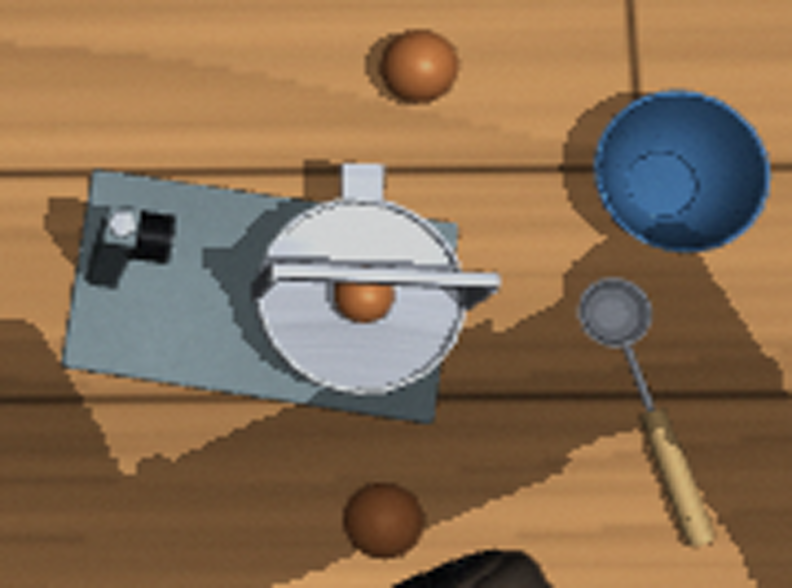

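View pics/t2.png

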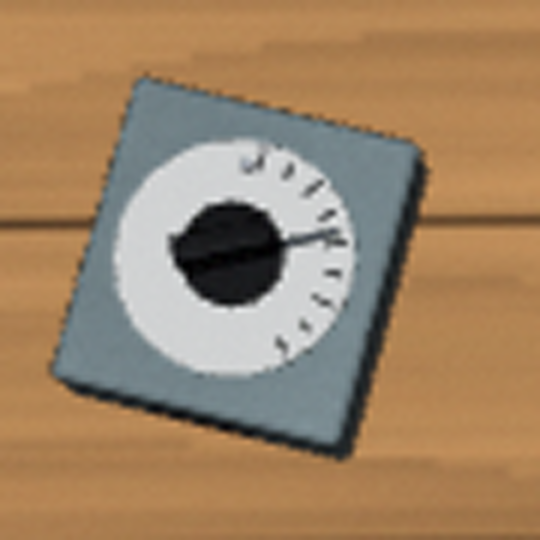

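View pics/s1.png

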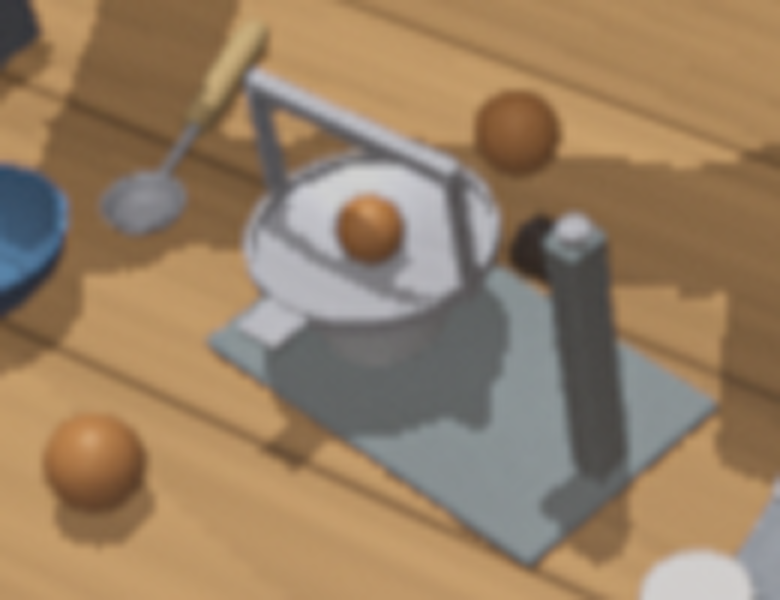

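```bash
cat > h.py <<'E'
import numpy as np,cv2
from plant import r
def ray(n,uv,pose=None):
    m=r.camera_model(n);f=200/np.tan(np.radians(m['fov_y']/2))
    u,v=(uv[0]-m['cx']),(uv[1]-m['cy'])
    if n!='wrist':
        d=m['R'].T@np.array([u/f,v/f,1]);return -m['R'].T@m['t'],d
    from scipy.spatial.transform import Rotation as Ro
    p,rpy=pose
    rr=np.hypot(u,v);th=rr/f
    d=np.array([np.sin(th)*u/max(rr,1e-9),np.sin(th)*v/max(rr,1e-9),np.cos(th)])
    Rt=Ro.from_euler('xyz',rpy,degrees=True).as_matrix()
    M=m['mount'];return Rt@M[:3,3]+p,Rt@M[:3,:3]@d
def onz(n,uv,z,pose=None):
    o,d=ray(n,uv,pose);return (o+d*(z-o[2])/d[2])
def proj(n,X,pose=None):
    m=r.camera_model(n);f=200/np.tan(np.radians(m['fov_y']/2))
    if n!='wrist':
        c=m['R']@np.array(X)+m['t'];return np.array([m['cx']+f*c[0]/c[2],m['cy']+f*c[1]/c[2]])
    from scipy.spatial.transform import Rotation as Ro
    p,rpy=pose;Rt=Ro.from_euler('xyz',rpy,degrees=True).as_matrix();M=m['mount']
    c=M[:3,:3].T@(Rt.T@(np.array(X)-p)-M[:3,3]);th=np.arctan2(np.hypot(c[0],c[1]),c[2]);k=f*th/np.hypot(c[0],c[1])
    return np.array([m['cx']+k*c[0],m['cy']+k*c[1]])
E
python3 - <<'E'
from h import *
im=cv2.imread("pics/top0.png");hsv=cv2.cvtColor(im,cv2.COLOR_BGR2HSV)
# dial
def big(mask,x0,x1,y0,y1):
    k=np.zeros_like(mask);k[y0:y1,x0:x1]=mask[y0:y1,x0:x1]
    c,_=cv2.findContours(k,0,2);return max(c,key=cv2.contourArea)
S,V=hsv[:,:,1],hsv[:,:,2]
w=((S<40)&(V>170)).astype(np.uint8)
c=big(w,215,305,145,235);e=cv2.fitEllipse(cv2.convexHull(c));print("dial",e,onz("top",e[0],.063))
g=((hsv[:,:,0]>70)&(hsv[:,:,0]<120)&(S>20)&(V>90)).astype(np.uint8)
c=big(g|w,215,305,145,235);b=cv2.minAreaRect(c);print("box",b)
P=np.array([onz("top",q,.06) for q in cv2.boxPoints(b)]);print(P,P.mean(0))
for i in range(4):
    d=P[(i+1)%4]-P[i];print(np.linalg.norm(d),np.degrees(np.arctan2(d[1],d[0])))
# stand corners
T=lambda a:(340+a[0]/4.4,140+a[1]/4.2)
Q=[onz("top",T(a),.008) for a in[(92,172),(65,365),(433,422),(457,222)]]
for q in Q:print(q)
for i in range(4):
    d=Q[(i+1)%4]-Q[i];print(np.linalg.norm(d),np.degrees(np.arctan2(d[1],d[0])))
c=big(w,390,470,170,240);print(cv2.boundingRect(c))
for n,a,z in[("tabtip",(363,166),.073),("barL",(272,272),.157),("barR",(499,281),.157),("plum",(365,298),.078),("rimL",(260,300),.077),("rimR",(465,298),.077),("rimB",(365,393),.077),("rimT",(362,200),.077),("mast",(123,225),.173)]:
    print(n,onz("top",T(a),z))
S0=lambda a:(180+a[0]/6,130+a[1]/6)
for n,a,z in[("tabtip",(253,335),.073),("barL",(257,78),.157),("barR",(463,170),.157),("plum",(370,230),.078)]:
    print("scene",n,onz("scene",S0(a),z))
E
```

```text
dial ((253.49647521972656, 187.4310302734375), (38.68047332763672, 40.07390213012695), 58.58943176269531) [0.56149928 0.25833547 0.063     ]
box ((253.87306213378906, 187.96536254882812), (48.85213088989258, 52.798892974853516), 15.255118370056152)
[[0.50353041 0.34723915 0.06      ]
 [0.65963189 0.31001726 0.06      ]
 [0.61823263 0.16690081 0.06      ]
 [0.46385606 0.20661591 0.06      ]] [0.56131275 0.25769328 0.06      ]
0.1604778511427896 -13.411555471431875
0.14898394634216075 -106.13355461386195
0.1594033133917349 165.57286667812485
0.14611279229510504 74.24452938447565
[ 0.59092939 -0.06588056  0.008     ]
[ 0.44765147 -0.04430376  0.008     ]
[ 0.40429693 -0.29638531  0.008     ]
[ 0.55103753 -0.32036238  0.008     ]
0.14489348084406506 171.43594840219697
0.2557825729477124 -99.75861175179907
0.1486866019304457 -9.279988896711297
0.2575895115990603 81.09097587092153
(399, 207, 45, 27)
tabtip [ 0.57876669 -0.24350663  0.073     ]
barL [ 0.48876456 -0.16679329  0.157     ]
barR [ 0.48158458 -0.3080031   0.157     ]
plum [ 0.48380968 -0.23976725  0.078     ]
rimL [ 0.48314668 -0.17050949  0.077     ]
rimR [ 0.48341877 -0.3059943   0.077     ]
rimB [ 0.41779171 -0.23709247  0.077     ]
rimT [ 0.55345931 -0.24098256  0.077     ]
mast [ 0.51777901 -0.07308698  0.173     ]
scene tabtip [ 0.57764591 -0.24102304  0.073     ]
scene barL [ 0.48270211 -0.29658647  0.157     ]
scene barR [ 0.48881365 -0.15651887  0.157     ]
scene plum [ 0.4855423  -0.23335794  0.078     ]
```

Emit:
carry_out(plan=[[0.03,0.02,0.003,0,0,0.12],[0.03,0.025,0.003,0,0,0.12],[0.03,0.025,0.003,0,0,0.12],[0.03,0.025,0.003,0,0,0.12],[0.03,0.025,0.003,0,0,0.12],[0.03,0.025,0.003,0,0,0.12],[0.03,0.025,0.003,0,0,0.12],[0.03,0.025,0.003,0,0,0.12],[0.03,0.025,0.003,0,0,0.12],[0.03,0.025,0.003,0,0,0.12],[0.03,0.025,0.003,0,0,0.12],[0.03,0.025,0.003,0,0,0.12]], fingers=-1, force=20)

```text
time_s: 1.15
tcp_pos: [0.5145, -0.3497, 0.258]
eef_rot: [179.5, -0.0, -82.1]
contact_force: [0.3, -0.7, -0.0]
gripper_width: 0.0879
```

Emit:
carry_out(plan=[[0.003,0.03,0,0,0,0],[0.003,0.04,0,0,0,0],[0.003,0.04,0,0,0,0],[0.003,0.04,0,0,0,0],[0.003,0.04,0,0,0,0],[0.003,0.04,0,0,0,0],[0.003,0.04,0,0,0,0],[0.003,0.04,0,0,0,0],[0.003,0.04,0,0,0,0],[0.003,0.04,0,0,0,0],[0.003,0.04,0,0,0,0],[0.003,0.04,0,0,0,0.05]])

```text
time_s: 2.15
tcp_pos: [0.552, 0.1387, 0.2548]
eef_rot: [179.2, 0.0, -78.6]
contact_force: [0.0, 0.0, 1.0]
gripper_width: 0.0878
```

Emit:
carry_out(plan=[[0,0.04,0,0,0,0.03],[0,0.03,0,0,0,0],[0,0.01,0,0,0,0],[0,0,0,0,0,0],[0,0,0,0,0,0]])

```text
time_s: 2.57
tcp_pos: [0.5502, 0.2301, 0.2527]
eef_rot: [179.1, -0.0, -76.2]
contact_force: [0.9, -0.3, -0.5]
gripper_width: 0.0878
```

Run:
```python
from h import *
s=r.get_state();pose=(s['tcp_pos'],s['eef_rot']);print(pose)
im=r.capture("wrist")[:,:,::-1];cv2.imwrite("pics/w1.png",im)
t=r.capture("top")[:,:,::-1];cv2.imwrite("pics/t3.png",t)
print(proj("wrist",[.5615,.258,.103],pose))
```

```text
(array([0.55023199, 0.23011113, 0.25270406]), array([ 1.79115538e+02, -1.07474513e-03, -7.61968103e+01]))
[298.89083048 210.29272434]
```

View pics/w1.png

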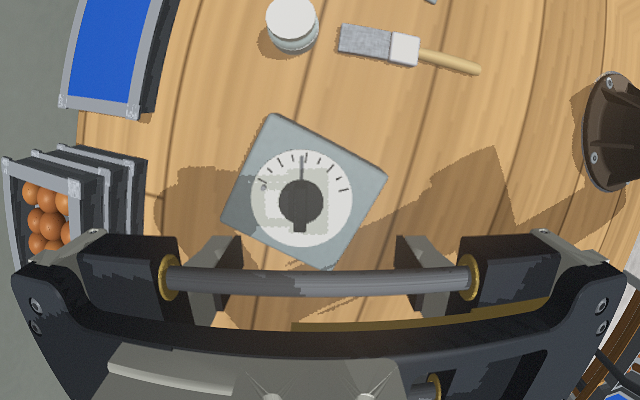

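Run:
```python
from h import *
im=cv2.imread("pics/w1.png")
cv2.imwrite("pics/w1z.png",cv2.resize(im[110:260,220:390],None,fx=4.5,fy=4,interpolation=2))
pose=(np.array([0.55023199, 0.23011113, 0.25270406]),[179.1155,0,-76.1968])
print("disc",onz("wrist",(300.5,201.5),.074,pose))
a=onz("wrist",(302,155),.068,pose);print("tip",a)
k=onz("wrist",(298.5,228),.103,pose);print("tail",k)
d=a-k;print(np.degrees(np.arctan2(d[1],d[0])))
h=cv2.cvtColor(im,cv2.COLOR_BGR2HSV);w=((h[:,:,1]<40)&(h[:,:,2]>150)).astype(np.uint8);m=np.zeros_like(w);m[130:250,240:360]=w[130:250,240:360]
c=max(cv2.findContours(m,0,2)[0],key=cv2.contourArea);H=cv2.convexHull(c)[:,0]
P=np.array([onz("wrist",q,.063,pose)[:2] for q in H.astype(float)]).astype(np.float32);print("dial",cv2.minEnclosingCircle(P),P.mean(0),cv2.fitEllipse(P))
```

```text
disc [0.56120597 0.25694615 0.074     ]
tip [0.57153206 0.20578546 0.068     ]
tail [0.55756918 0.27749276 0.103     ]
-78.98121861813206
dial ((0.5591299533843994, 0.2483816146850586), 0.08670356124639511) [0.5674715  0.24853641] ((0.5602436661720276, 0.25584977865219116), (0.14917302131652832, 0.16276134550571442), 44.43595886230469)
```

View pics/w1z.png

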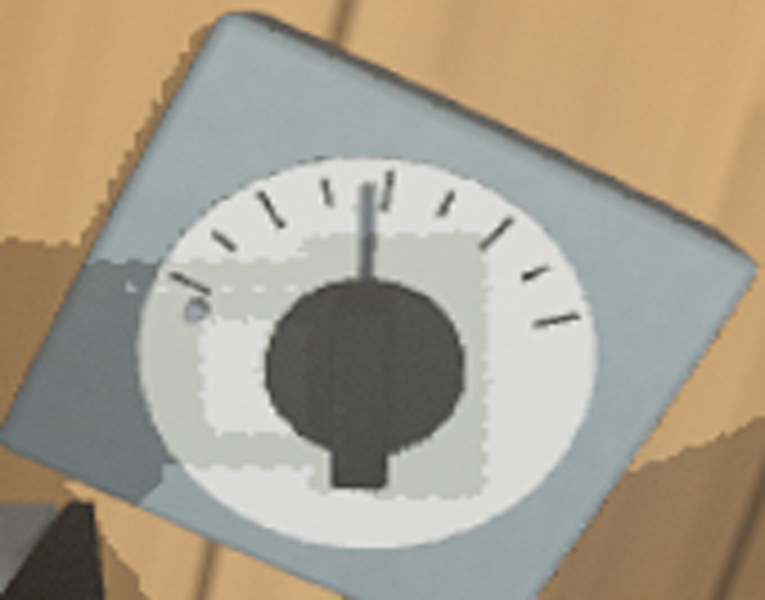

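Emit:
carry_out(plan=[[0.006,0.014,-0.02,0.004,-0.015,-0.02],[0.005,0.013,-0.03,0,0,-0.02],[0,0,-0.03,0,0,0],[0,0,-0.02,0,0,0],[0,0,-0.01,0,0,0],[0,0,0,0,0,0]])

```text
time_s: 3.17
tcp_pos: [0.5642, 0.2484, 0.1432]
eef_rot: [-179.5, 0.2, -79.3]
contact_force: [-0.6, 0.3, 0.6]
gripper_width: 0.0875
```

Run:
```python
from h import *
s=r.get_state();pose=(s['tcp_pos'],s['eef_rot']);print(pose)
im=r.capture("wrist")[:,:,::-1];cv2.imwrite("pics/w2.png",im)
print(proj("wrist",[.561,.2575,.103],pose))
```

```text
(array([0.56420211, 0.24836621, 0.14319916]), array([-1.79545482e+02,  1.73957044e-01, -7.92743742e+01]))
[320.18560936 238.92448295]
```

View pics/w2.png

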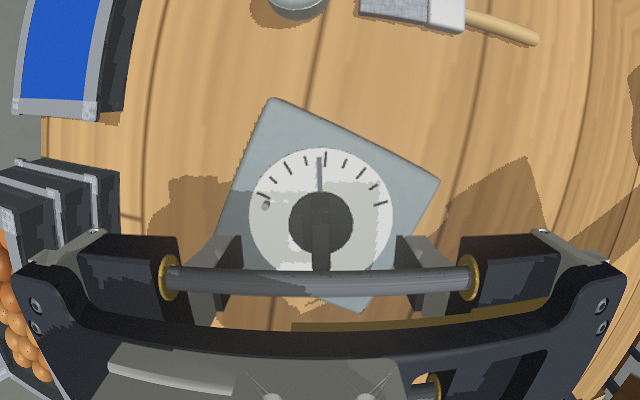

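Emit:
carry_out(plan=[[-0.002,0.006,-0.015,0,0,0],[-0.001,0.004,-0.02,0,0,0],[0,0,-0.015,0,0,0],[0,0,-0.008,0,0,0],[0,0,-0.003,0,0,0],[0,0,0,0,0,0]])

```text
time_s: 3.72
tcp_pos: [0.5679, 0.2583, 0.0923]
eef_rot: [-178.7, 0.5, -79.4]
contact_force: [-0.4, 0.9, -0.2]
gripper_width: 0.0877
```

Run:
```python
from h import *
s=r.get_state();pose=(s['tcp_pos'],s['eef_rot']);print(pose,s['joints'])
im=r.capture("wrist")[:,:,::-1];cv2.imwrite("pics/w3.png",im)
print(onz("wrist",(321,223),.074,(np.array([.5642,.24837,.1432]),[-179.545,.174,-79.27])))
```

```text
(array([0.56787209, 0.25833284, 0.09229347]), array([-178.68201155,    0.48911039,  -79.43398003])) [ 42.54625353  21.53410605 -17.05379491   0.36952236 -50.03570218
 -32.21980586]
[0.5606129  0.25652662 0.074     ]
```

View pics/w3.png

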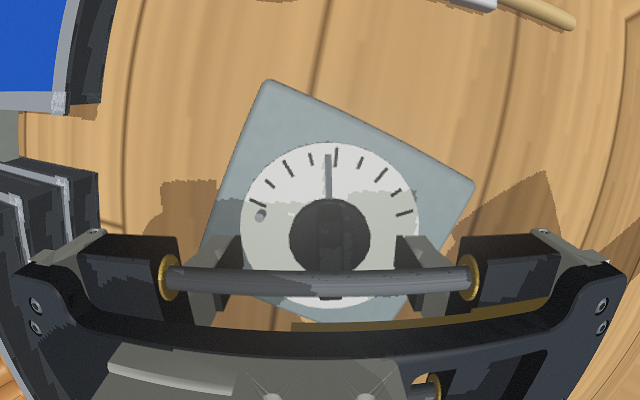

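Emit:
carry_out(plan=[[-0.004,0,-0.006,-0.002,0.011,0],[-0.003,-0.001,-0.006,-0.002,0.011,0],[0,0,-0.002,0,0,0],[0,0,0,0,0,0]])

```text
time_s: 4.1
tcp_pos: [0.5621, 0.2583, 0.0813]
eef_rot: [-179.8, 0.7, -79.4]
contact_force: [-0.4, 0.7, 0.2]
gripper_width: 0.0877
```

Emit:
carry_out(plan=[[-0.001,-0.001,-0.003,0,0,0],[0,0,0,0,0,0],[0,0,0,0,0,0],[0,0,0,0,0,0],[0,0,0,0,0,0],[0,0,0,0,0,0]], fingers=1, force=12)

```text
time_s: 4.6
tcp_pos: [0.5612, 0.2573, 0.0782]
eef_rot: [-179.8, 0.6, -79.4]
contact_force: [0.4, -0.1, 0.6]
gripper_width: 0.0536
```

Emit:
carry_out(plan=[[0,0,0,0,0,0],[0,0,0,0,0,0],[0,0,0,0,0,0],[0,0,0,0,0,0],[0,0,0,0,0,0],[0,0,0,0,0,0],[0,0,0,0,0,0]])

```text
time_s: 5.18
tcp_pos: [0.5615, 0.2575, 0.0785]
eef_rot: [-179.7, 0.7, -79.4]
contact_force: [-0.5, 0.9, -0.5]
gripper_width: 0.0142
```

Emit:
carry_out(plan=[[0,0,0,0,0,0.06],[0,0,0,0,0,0.1],[0,0,0,0,0,0.1],[0,0,0,0,0,0.1],[0,0,0,0,0,0.1],[0,0,0,0,0,0.1],[0,0,0,0,0,0.1],[0,0,0,0,0,0.1],[0,0,0,0,0,0.08],[0,0,0,0,0,0]])

```text
time_s: 6.02
tcp_pos: [0.5626, 0.2583, 0.0785]
eef_rot: [-179.6, 0.7, -29.0]
contact_force: [0.0, -0.3, 0.8]
gripper_width: 0.0138
```

Run:
```python
from h import *
s=r.get_state();print(s['tcp_pos'],s['eef_rot'],s['moment'],s['contact_force'],s['joints'])
im=r.capture("wrist")[:,:,::-1];cv2.imwrite("pics/w4.png",im)
```

```text
[0.56260374 0.25833223 0.0785063 ] [-179.60413837    0.67330352  -28.97918982] [-0.25871701  0.30394839  0.07256004] [ 0.00697108 -0.29234415  0.75912152] [ 42.2179924   22.79930976 -16.60966998  -0.99226878 -50.43749616
  19.43147175]
```

View pics/w4.png

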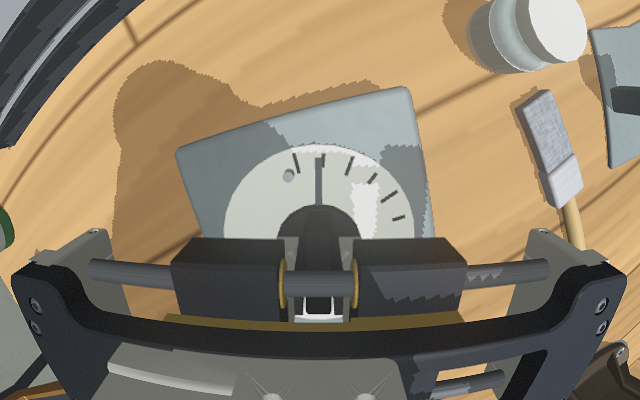

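Emit:
carry_out(plan=[[-0.0005,-0.0005,0,0,0,0.08],[-0.0005,0,0,0,0,0.08],[0,0,0,0,0,0.04],[0,0,0,0,0,0.03],[0,0,0,0,0,0.03]])

```text
time_s: 6.48
tcp_pos: [0.5628, 0.2587, 0.0786]
eef_rot: [-179.5, 0.6, -14.7]
contact_force: [0.4, 1.0, -0.2]
gripper_width: 0.014
```

Run:
```python
from h import *
s=r.get_state();print(s['tcp_pos'],s['eef_rot'],s['moment'],s['contact_force'])
im=r.capture("wrist")[:,:,::-1];cv2.imwrite("pics/w5.png",cv2.resize(im[130:260,200:440],None,fx=3.3,fy=3.3,interpolation=2))
```

```text
[0.56279074 0.25874022 0.0785659 ] [-179.48179397    0.58564198  -14.71073562] [-0.01717004  0.12090228  0.00740554] [ 0.35848875  1.03826794 -0.16039295]
```

View pics/w5.png

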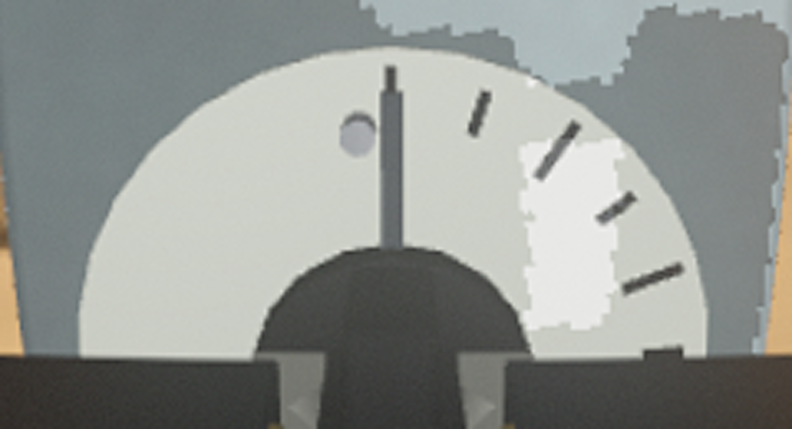

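Emit:
carry_out(plan=[[-0.0005,-0.0005,0,0,0,0.03],[0,0,0,0,0,0.03],[0,0,0,0,0,0.03]])

```text
time_s: 6.78
tcp_pos: [0.5628, 0.2588, 0.0785]
eef_rot: [-179.4, 0.5, -10.0]
contact_force: [0.3, 0.9, 0.7]
gripper_width: 0.015
```

Run:
```python
from h import *
s=r.get_state();print(s['tcp_pos'],s['eef_rot'],s['moment'],s['contact_force'])
im=r.capture("wrist")[:,:,::-1];cv2.imwrite("pics/w6.png",cv2.resize(im[130:260,200:440],None,fx=3.3,fy=3.3,interpolation=2))
```

```text
[0.56282431 0.25877035 0.07851631] [-179.39887934    0.54558776   -9.97144012] [-0.11998754  0.27772228 -0.34837378] [0.26215744 0.85405698 0.67530506]
```

View pics/w6.png

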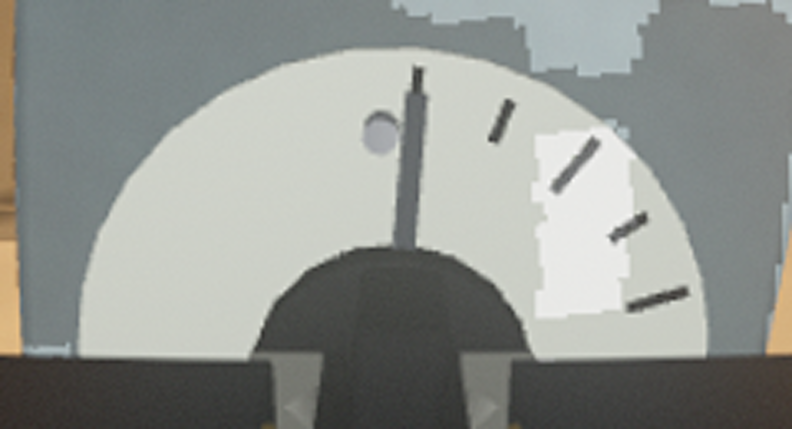

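Emit:
carry_out(plan=[[0,0,0,0,0,0],[0,0,0,0,0,0],[0,0,0,0,0,0],[0,0,0,0,0,0],[0,0,0,0,0,0],[0,0,0,0,0,0],[0,0,0.01,0,0,0],[0,0,0.02,0,0,0],[0,0,0.03,0,0,0],[0,0,0.03,0,0,0],[0,0,0.03,0,0,0],[0,0,0.02,0,0,0]], fingers=-1)

```text
time_s: 7.83
tcp_pos: [0.5587, 0.2553, 0.2211]
eef_rot: [-179.9, 1.0, -10.5]
contact_force: [1.2, 0.9, 0.7]
gripper_width: 0.0856
```

Run:
```python
from h import *
s=r.get_state();print(s['tcp_pos'],s['eef_rot'],s['moment'],s['contact_force'])
im=r.capture("wrist")[:,:,::-1];cv2.imwrite("pics/w7.png",cv2.resize(im[100:280,200:440],None,fx=3.3,fy=3.3,interpolation=2))
```

```text
[0.5587069  0.25533568 0.22110363] [-179.94849775    0.99384497  -10.53534877] [-0.04345785 -0.07877384  0.05917601] [1.23330786 0.93686494 0.73746156]
```

View pics/w7.png

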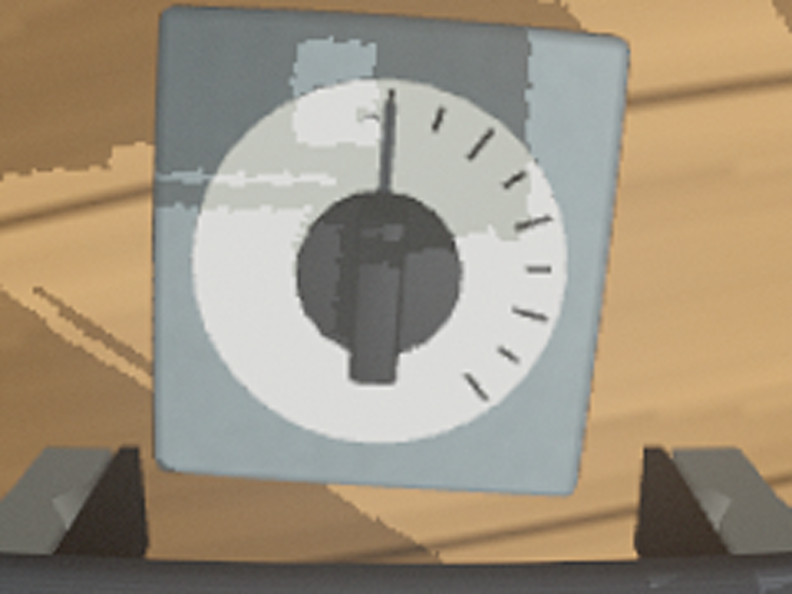

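Emit:
carry_out(plan=[[-0.004,-0.02,0.01,0,0,-0.08],[-0.006,-0.035,0.01,0,0,-0.12],[-0.006,-0.04,0.01,0,0,-0.12],[-0.006,-0.04,0.01,0,0,-0.12],[-0.006,-0.04,0.008,0,0,-0.12],[-0.006,-0.04,0.005,0,0,-0.12],[-0.006,-0.04,0.005,0,0,-0.12],[-0.006,-0.04,0.002,0,0,-0.12],[-0.006,-0.04,0.002,0,0,-0.12],[-0.006,-0.04,0.002,0,0,-0.12],[-0.006,-0.035,0.002,0,0,-0.12],[-0.006,-0.03,0.002,0,0,-0.1]])

```text
time_s: 8.88
tcp_pos: [0.4851, -0.191, 0.3079]
eef_rot: [-178.8, 0.4, -92.4]
contact_force: [0.8, -0.2, -0.3]
gripper_width: 0.0876
```

Emit:
carry_out(plan=[[-0.003,-0.03,0,0,0,-0.04],[0,0,0,0,0,0],[0,0,0,0,0,0]])

```text
time_s: 9.13
tcp_pos: [0.4792, -0.2283, 0.3106]
eef_rot: [-178.6, 0.3, -95.7]
contact_force: [-0.5, 0.2, -0.0]
gripper_width: 0.0879
```

Run:
```python
from h import *
s=r.get_state();print(s['tcp_pos'],s['eef_rot'],s['joints'])
im=r.capture("wrist")[:,:,::-1];cv2.imwrite("pics/w8.png",im)
```

```text
[ 0.4791641  -0.22829715  0.31056024] [-178.6322853     0.34824015  -95.65630672] [ -4.53724677   3.47751097 -10.21296516  -0.33280237 -74.93548993
  -1.04057249]
```

View pics/w8.png

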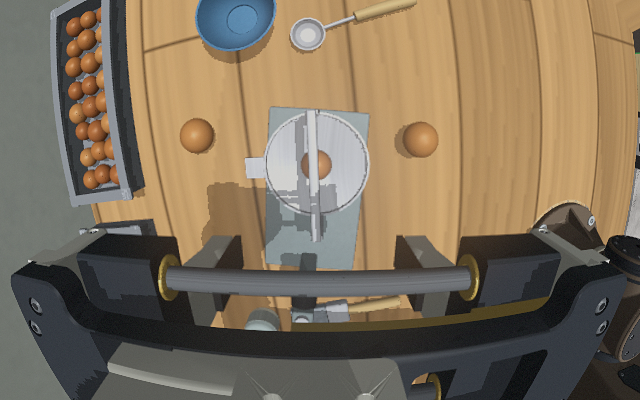

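Run:
```python
from h import *
im=cv2.imread("pics/w8.png")
cv2.imwrite("pics/w8z.png",cv2.resize(im[95:285,235:385],None,fx=4,fy=3.15,interpolation=2))
```

```text
(no output)
```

View pics/w8z.png

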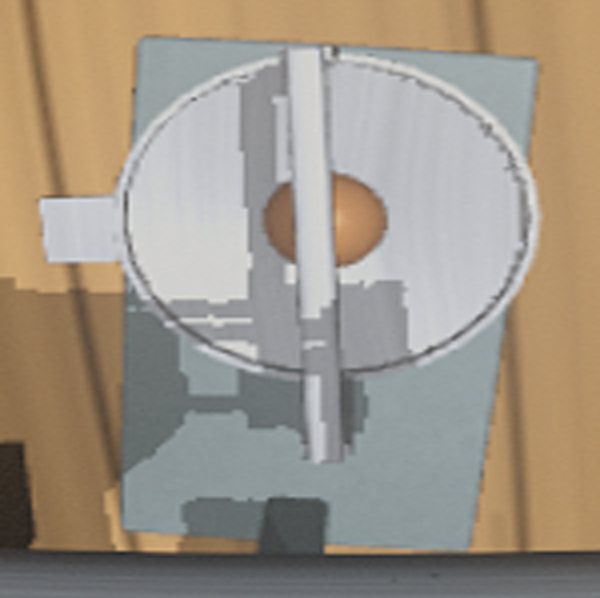

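Run:
```python
from h import *
pose=(np.array([ 0.4791641,-0.22829715,0.31056024]),[-178.6323,.34824,-95.6563])
T=lambda a:(235+(a[0]+.5)/4-.5,95+(a[1]+.5)/3.15-.5)
W=lambda a,z:onz("wrist",T(a),z,pose)[:2]
ang=lambda d:np.degrees(np.arctan2(d[1],d[0]))
b0,b1=W((305,48),.157),W((322,461),.157);print("bar",b0,b1,(b0+b1)/2,np.linalg.norm(b1-b0),ang(b1-b0))
rim=[W(a,.077) for a in[(118,215),(538,213),(328,52),(310,374)]];print(rim,(rim[0]+rim[1])/2)
R=np.array([W(a,.077) for a in[(118,215),(538,213),(170,106),(475,110),(440,340),(150,305)]])
A=np.c_[2*R,np.ones(len(R))];x=np.linalg.lstsq(A,(R**2).sum(1),rcond=None)[0];print("rim circ",x[:2],np.sqrt(x[2]+x[0]**2+x[1]**2))
t=(W((42,200),.073)+W((50,262),.073))/2;print("tab",t)
print("plum",W((325,220),.078))
C=[W(a,.008) for a in[(141,38),(537,60),(468,549),(123,527)]]
for i in range(4):
    d=C[(i+1)%4]-C[i];print(C[i],np.linalg.norm(d),ang(d))
print(np.mean(C,0))
for n,X in[("top mast",None)]:pass
```

```text
bar [ 0.48209867 -0.3067405 ] [ 0.4921934 -0.1670064] [ 0.48714604 -0.23687345] 0.14009826599740596 85.86799267070135
[array([ 0.55334433, -0.24619367]), array([ 0.41846076, -0.23405228]), array([ 0.47900291, -0.30482616]), array([ 0.49849114, -0.17198836])] [ 0.48590255 -0.24012297]
rim circ [ 0.4875871  -0.23822473] 0.06665145783320876
tab [ 0.57960102 -0.24147436]
plum [ 0.48673722 -0.23741813]
[ 0.54919361 -0.31936708] 0.14648336177478194 170.2309335633491
[ 0.40483431 -0.29451216] 0.25513315117730817 80.23004538764081
[ 0.44812856 -0.0430792 ] 0.14672047814358619 -9.957057159024465
[ 0.59263908 -0.06844864] 0.2546518671096129 -99.82312896244116
[ 0.49869889 -0.18135177]
```

Emit:
carry_out(plan=[[0.004,-0.005,-0.02,-0.002,0.012,0.022],[0.004,-0.004,-0.03,-0.002,0.012,0.022],[0,0,-0.03,0,0,0],[0,0,-0.02,0,0,0],[0,0,-0.01,0,0,0],[0,0,0,0,0,0]])

```text
time_s: 9.68
tcp_pos: [0.4892, -0.2326, 0.2001]
eef_rot: [-179.6, -0.0, -92.4]
contact_force: [-0.2, -0.3, 0.9]
gripper_width: 0.0874
```

Run:
```python
from h import *
s=r.get_state();pose=(s['tcp_pos'],s['eef_rot']);print(pose)
im=r.capture("wrist")[:,:,::-1];cv2.imwrite("pics/w9.png",im)
for p in([.487,-.238,.157],[.4822,-.3067,.157]):print(proj("wrist",p,pose))
```

```text
(array([ 0.48919808, -0.23256981,  0.20008069]), array([-1.79621146e+02, -2.11650586e-02, -9.24200142e+01]))
[320.97154336 217.43217484]
[324.03579994 115.46424448]
```

View pics/w9.png

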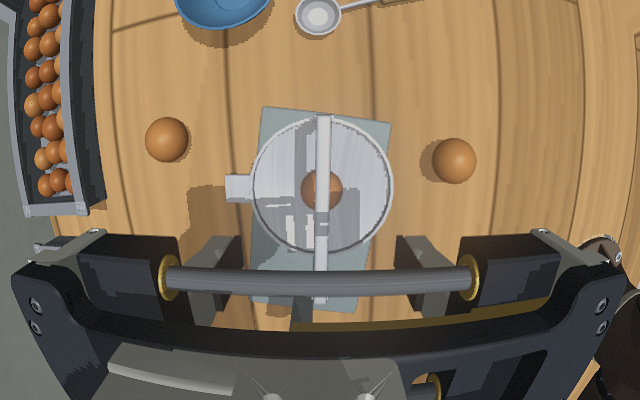

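Run:
```python
from h import *
im=cv2.imread("pics/w9.png")
cv2.imwrite("pics/w9z.png",cv2.resize(im[100:310,290:360],None,fx=4,fy=2.8,interpolation=2))
g=im.astype(int).min(2)
pose=(np.array([0.48919808,-0.23256981,0.20008069]),[-179.621,-.021,-92.42])
for row in(130,150,160,220,230,240,258):
    print(row,g[row,308:336].tolist())
```

```text
130 [141, 141, 137, 137, 135, 146, 179, 158, 147, 162, 184, 198, 198, 200, 200, 201, 202, 200, 200, 201, 202, 191, 165, 142, 186, 184, 185, 184]
150 [181, 183, 184, 184, 184, 184, 188, 145, 150, 173, 187, 197, 197, 199, 202, 202, 201, 201, 202, 203, 196, 173, 158, 185, 181, 184, 187, 185]
160 [183, 185, 184, 186, 186, 186, 186, 131, 147, 176, 191, 196, 199, 200, 201, 201, 202, 201, 202, 204, 194, 170, 153, 185, 185, 185, 183, 183]
220 [203, 202, 200, 201, 196, 175, 126, 124, 130, 137, 143, 140, 143, 141, 142, 140, 140, 142, 136, 129, 115, 125, 146, 150, 148, 148, 148, 149]
230 [200, 200, 201, 200, 202, 196, 108, 125, 133, 139, 140, 139, 141, 142, 140, 141, 139, 140, 134, 121, 122, 134, 147, 146, 148, 149, 149, 148]
240 [201, 200, 200, 201, 202, 196, 110, 150, 176, 188, 192, 193, 197, 197, 196, 195, 195, 196, 187, 141, 130, 145, 145, 145, 145, 147, 148, 149]
258 [138, 136, 138, 141, 130, 107, 106, 157, 183, 189, 190, 193, 193, 192, 191, 190, 191, 191, 182, 132, 129, 142, 142, 141, 142, 143, 143, 143]
```

View pics/w9z.png

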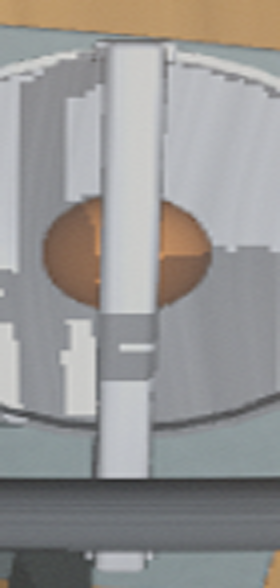

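Run:
```python
from h import *
pose=(np.array([0.48919808,-0.23256981,0.20008069]),[-179.621,-.021,-92.42])
P=[onz("wrist",q,.157,pose) for q in((323.5,130),(323,150),(321.2,240),(320.8,258),(323.7,116))]
for p in P:print(p)
d=P[3]-P[0];print(np.degrees(np.arctan2(d[1],d[0]))-90)
C=[onz("wrist",q,.077,pose) for q in((251,184),(394,184))];print(C,(C[0]+C[1])/2)
t=onz("wrist",(226.5,188),.073,pose);print(t)
```

```text
[ 0.48293084 -0.29728986  0.157     ]
[ 0.48378519 -0.28424335  0.157     ]
[ 0.48751843 -0.22108253  0.157     ]
[ 0.48837189 -0.20681882  0.157     ]
[ 0.48242921 -0.30636152  0.157     ]
-3.4417045598952853
[array([ 0.5529315 , -0.24561185,  0.077     ]), array([ 0.41754084, -0.24008545,  0.077     ])] [ 0.48523617 -0.24284865  0.077     ]
[ 0.57918478 -0.24195846  0.073     ]
```

Emit:
carry_out(plan=[[-0.002,-0.004,-0.015,0,0.006,-0.015],[-0.001,-0.002,-0.018,0,0.003,-0.004],[0,0,-0.015,0,0,0],[0,0,-0.01,0,0,0],[0,0,-0.003,0,0,0],[0,0,0,0,0,0]])

```text
time_s: 10.23
tcp_pos: [0.4924, -0.2363, 0.146]
eef_rot: [-179.5, -0.2, -93.0]
contact_force: [0.1, 0.9, 0.3]
gripper_width: 0.0876
```

Emit:
carry_out(plan=[[-0.004,-0.001,-0.006,0.003,0.007,-0.008],[-0.003,-0.001,-0.006,0,0.003,0],[0,0,-0.003,0,0,0],[0,0,0,0,0,0]])

```text
time_s: 10.57
tcp_pos: [0.4867, -0.2383, 0.1329]
eef_rot: [-179.8, -0.1, -93.4]
contact_force: [0.1, -0.9, -0.1]
gripper_width: 0.0883
```

Emit:
carry_out(plan=[[0,0,-0.001,0,0.002,0],[0,0,0,0,0,0],[0,0,0,0,0,0],[0,0,0,0,0,0],[0,0,0,0,0,0],[0,0,0,0,0,0],[0,0,0,0,0,0],[0,0,0,0,0,0],[0,0,0,0,0,0]], fingers=1, force=5)

```text
time_s: 11.32
tcp_pos: [0.4873, -0.2387, 0.133]
eef_rot: [-179.8, -0.1, -93.5]
contact_force: [-0.1, 0.3, 0.8]
gripper_width: 0.0332
```

Run:
```python
from h import *
s=r.get_state();print(s)
im=r.capture("wrist")[:,:,::-1];cv2.imwrite("pics/w10.png",im)
```

```text
{'time_s': 11.3167, 'joints': array([ -5.30194514,  12.7425559 , -23.64501951,   0.16611714,
       -53.45314741,   1.74297046]), 'qd': array([ 0.01314626, -0.01647448,  0.03255216, -0.0501241 ,  0.02197712,
        0.03599577]), 'joint_torque': array([-1.10805486e-03, -4.33284295e+01,  2.51584303e+01,  5.99382341e+00,
        4.79898148e-02, -2.93396198e-06]), 'tcp_pos': array([ 0.48731048, -0.23873075,  0.13296426]), 'eef_rot': array([-1.79844979e+02, -1.38507145e-01, -9.34604281e+01]), 'contact_force': array([-0.06832678,  0.31995086,  0.779885  ]), 'moment': array([ 0.01404987,  0.08758997, -0.01335147]), 'gripper_width': 0.03315172667777419}
```

View pics/w10.png

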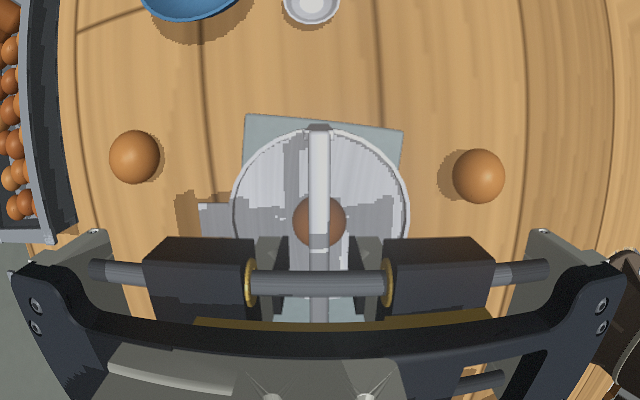

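Emit:
carry_out(plan=[[0,0,0,0,0,0],[0,0,0,0,0,0],[0,0,0,0,0,0],[0,0,0,0,0,0],[0,0,0,0,0,0],[0,0,0,0,0,0]])

```text
time_s: 11.87
tcp_pos: [0.4871, -0.2387, 0.1329]
eef_rot: [-179.9, -0.1, -93.5]
contact_force: [-0.1, 0.5, 1.0]
gripper_width: 0.0099
```

Emit:
carry_out(plan=[[0,0,0,0,0,0],[0,0,0,0,0,0],[0,0,0,0,0,0]], force=20)

```text
time_s: 12.12
tcp_pos: [0.4871, -0.2387, 0.1329]
eef_rot: [-179.9, -0.1, -93.4]
contact_force: [-0.3, 1.2, -0.8]
gripper_width: 0.0098
```

Emit:
carry_out(plan=[[0,0,0,0,0,0],[0,0,0,0,0,0],[0,0,0,0,0,0]], force=40)

```text
time_s: 12.37
tcp_pos: [0.4871, -0.2387, 0.1329]
eef_rot: [-179.9, -0.1, -93.4]
contact_force: [0.5, -0.2, 0.3]
gripper_width: 0.0096
```

Run:
```python
from h import *
s=r.get_state();print(s['tcp_pos'],s['eef_rot'],s['contact_force'],s['moment'])
im=r.capture("wrist")[:,:,::-1];cv2.imwrite("pics/w11.png",im[90:290,200:440])
im=r.capture("scene")[:,:,::-1];cv2.imwrite("pics/s2.png",cv2.resize(im[110:230,180:310],None,fx=5,fy=5,interpolation=2))
```

```text
[ 0.48707351 -0.23870365  0.13290563] [-1.79874990e+02 -1.41279959e-01 -9.34492911e+01] [ 0.4967439  -0.2037736   0.30039576] [0.14967736 0.16848906 0.02329088]
```

View pics/w11.png

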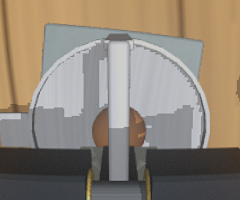

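View pics/s2.png

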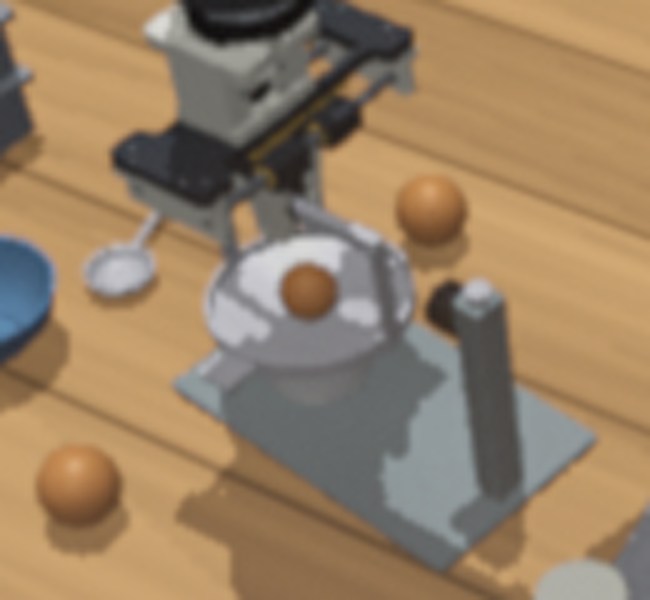

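Emit:
carry_out(plan=[[0,0,0.001,0,0,0],[0,0,0.002,0,0,0],[0,0,0.003,0,0,0],[0,0,0.003,0,0,0],[0,0,0.003,0,0,0],[0,0,0.003,0,0,0],[0,0,0.002,0,0,0],[0,0,0.001,0,0,0],[0,0,0,0,0,0]])

```text
time_s: 13.22
tcp_pos: [0.4855, -0.2381, 0.1511]
eef_rot: [179.9, -0.1, -93.5]
contact_force: [0.1, -0.8, -3.5]
gripper_width: 0.0096
```

Run:
```python
from h import *
s=r.get_state();print(s['tcp_pos'],s['eef_rot'],s['contact_force'],s['moment'])
im=r.capture("wrist")[:,:,::-1];cv2.imwrite("pics/w12.png",im[90:290,200:440])
im=r.capture("scene")[:,:,::-1];cv2.imwrite("pics/s3.png",cv2.resize(im[110:230,180:310],None,fx=5,fy=5,interpolation=2))
```

```text
[ 0.4854526  -0.23806571  0.15112248] [ 1.79927034e+02 -5.77999785e-02 -9.35124140e+01] [ 0.10907289 -0.77137499 -3.48049328] [0.03043014 0.09321212 0.01062409]
```

View pics/s3.png

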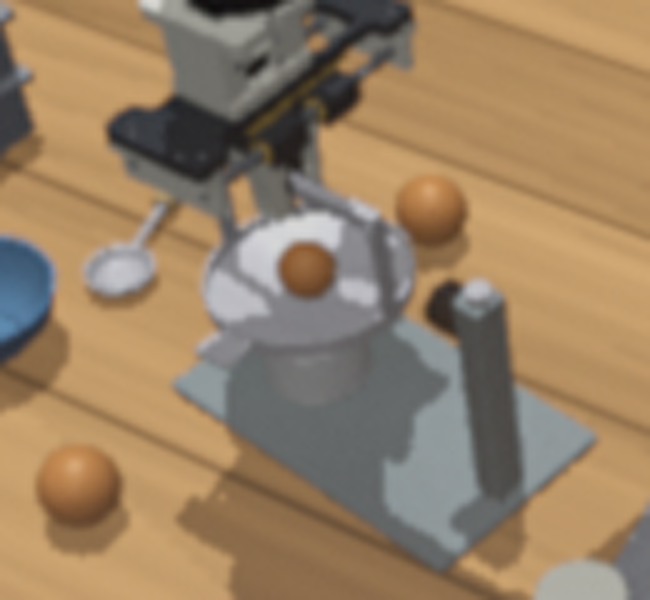

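View pics/w12.png

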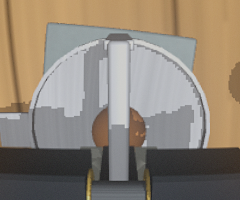

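Emit:
carry_out(plan=[[0,0,0.001,0,0,0],[0,0,0.002,0,0,0],[0,0,0.003,0,0,0],[0.0002,0,0.004,0,0,0],[0.0002,0,0.004,0,0,0],[0.0002,0,0.004,0,0,0],[0.0002,0,0.004,0,0,0],[0.0002,0,0.004,0,0,0],[0.0002,0,0.004,0,0,0],[0.0002,0,0.003,0,0,0],[0.0002,0,0.002,0,0,0],[0,0,0.001,0,0,0]])

```text
time_s: 14.32
tcp_pos: [0.4869, -0.238, 0.1908]
eef_rot: [179.9, -0.0, -93.5]
contact_force: [0.2, -0.8, -3.2]
gripper_width: 0.0096
```

Emit:
carry_out(plan=[[0,0,0.001,0,0,0],[0,0,0.002,0,0,0],[0.0002,0,0.003,0,0,0],[0.0002,0,0.003,0,0,0],[0.0002,0,0.003,0,0,0],[0.0002,0,0.003,0,0,0],[0,0,0.002,0,0,0],[0,0,0.001,0,0,0],[0,0,0,0,0,0]])

```text
time_s: 15.07
tcp_pos: [0.4876, -0.2379, 0.2106]
eef_rot: [179.9, -0.0, -93.5]
contact_force: [-0.2, 0.3, -4.0]
gripper_width: 0.0098
```

Emit:
carry_out(plan=[[0,0,0,0,0,0.01],[0,0,-0.0005,0,0,0.02],[0,0,-0.0005,0,0,0.03],[0,0,-0.001,0,0,0.04],[0,0,-0.001,0,0,0.05],[0,0,-0.001,0,0,0.05],[0,0,-0.0005,0,0,0.05],[0,0,-0.0005,0,0,0.05],[0,0,0,0,0,0.05],[0,0,0,0,0,0.04],[0,0,0,0,0,0.03],[0,0,0,0,0,0.02]])

```text
time_s: 16.07
tcp_pos: [0.4864, -0.2376, 0.203]
eef_rot: [179.7, 0.1, -66.4]
contact_force: [-0.5, -0.3, -3.2]
gripper_width: 0.0096
```

Run:
```python
from h import *
s=r.get_state();print(s['tcp_pos'],s['eef_rot'],s['contact_force'],s['joints'])
im=r.capture("scene")[:,:,::-1];cv2.imwrite("pics/s4.png",cv2.resize(im[90:230,180:310],None,fx=4,fy=4,interpolation=2))
```

```text
[ 0.4863636  -0.23756099  0.20300521] [ 1.79703999e+02  6.69841877e-02 -6.63540223e+01] [-0.46545976 -0.26015236 -3.22066674] [ -5.21670145   9.12920442 -18.08597872   0.09445805 -63.07641344
  28.81986708]
```

View pics/s4.png

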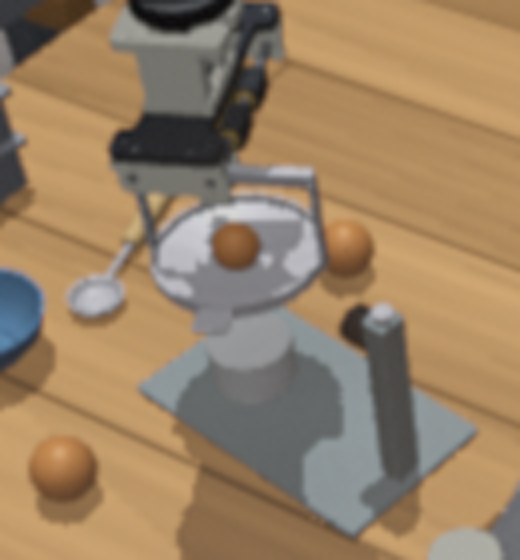

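Emit:
carry_out(plan=[[0,0,0,0.001,-0.002,0.01],[0,0,0.0005,0.001,-0.002,0.02],[0,0,0.0005,0,0,0.03],[0,0,0.0005,0,0,0.04],[0,0,0.0005,0,0,0.05],[0,0,0,0,0,0.05],[0,0,0,0,0,0.05],[0,0,0,0,0,0.05],[0,0,0,0,0,0.05],[0,0,0,0,0,0.05],[0,0,0,0,0,0.05],[0,0,0,0,0,0.05]])

```text
time_s: 17.12
tcp_pos: [0.4861, -0.2376, 0.2051]
eef_rot: [-179.9, 0.1, -36.0]
contact_force: [0.1, -0.2, -3.2]
gripper_width: 0.0099
```

Emit:
carry_out(plan=[[0,0,0,0,0,0.05],[0,0,0,0,0,0.05],[0,0,0,0,0,0.05],[0,0,0,0,0,0.05],[0,0,0,0,0,0.05],[0,0,0,0,0,0.05],[0,0,0,0,0,0.05],[0,0,0,0,0,0.04],[0,0,0,0,0,0.03],[0,0,0,0,0,0.02],[0,0,0,0,0,0.01],[0,0,0,0,0,0]])

```text
time_s: 18.12
tcp_pos: [0.4859, -0.2378, 0.2056]
eef_rot: [-179.9, -0.0, -8.3]
contact_force: [0.5, -0.3, -4.2]
gripper_width: 0.0098
```

Run:
```python
from h import *
s=r.get_state();print(s['tcp_pos'],s['eef_rot'],s['contact_force'],s['joints'])
im=r.capture("scene")[:,:,::-1];cv2.imwrite("pics/s5f.png",im);cv2.imwrite("pics/s5.png",cv2.resize(im[90:230,180:310],None,fx=4,fy=4,interpolation=2))
im=r.capture("wrist")[:,:,::-1];cv2.imwrite("pics/w13.png",im)
im=r.capture("top")[:,:,::-1];cv2.imwrite("pics/t5.png",im)
```

```text
[ 0.48589602 -0.23775259  0.20563678] [-1.79868521e+02 -4.46816327e-02 -8.25352408e+00] [ 0.54945501 -0.25914915 -4.24059973] [ -5.40259957   8.8229548  -17.99718369  -0.14472072 -63.1287694
  87.21448109]
```

View pics/s5.png

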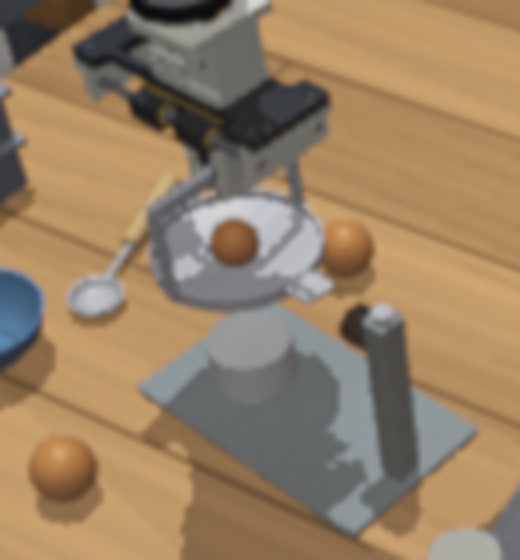

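View pics/w13.png

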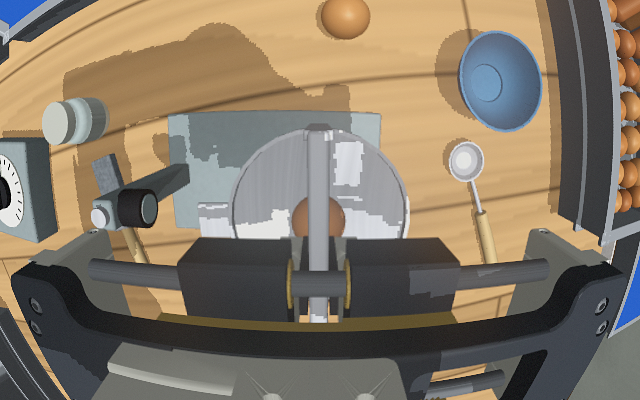

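View pics/t5.png

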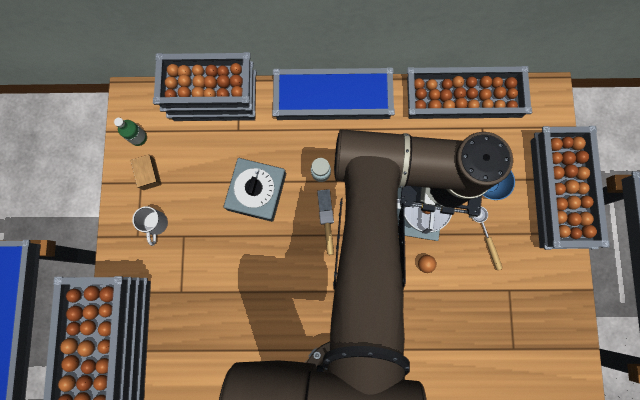

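Run:
```python
from h import *
pose=(np.array([0.48589602,-0.23775259,0.20563678]),[-179.8685,-.0447,-8.2535])
S=lambda a:(180+a[0]/4,90+a[1]/4)
print("tab corners scene",onz("scene",S((332,285)),.1457),onz("scene",S((306,299)),.1457))
print("lens wrist",onz("wrist",(149,208),.15,pose),"mast",onz("wrist",(101,216),.173,pose))
print("lens scene",onz("scene",S((347,327)),.15),"mast top scene",onz("scene",S((383,315)),.173))
P=[onz("wrist",q,.008,pose)[:2] for q in((169,114),(380,114),(175,228))]
for q in P:print(q)
d=P[1]-P[0];print(np.degrees(np.arctan2(d[1],d[0])));d=P[2]-P[0];print(np.degrees(np.arctan2(d[1],d[0])))
print("plum wrist", onz("wrist",(319,218),.1507,pose),"scene",onz("scene",S((235,243)),.1507))
print("tab L edge",onz("wrist",(198.5,203),.1457,pose))
im=cv2.imread("pics/w13.png");cv2.imwrite("pics/w13z.png",cv2.resize(im[100:250,80:400],None,fx=2.4,fy=2.4,interpolation=2))
```

```text
tab corners scene [ 0.48114877 -0.14153082  0.1457    ] [ 0.5041747  -0.14952196  0.1457    ]
lens wrist [ 0.51246881 -0.1039354   0.15      ] mast [ 0.51777186 -0.06988552  0.173     ]
lens scene [ 0.51798445 -0.10091958  0.15      ] mast top scene [ 0.51343348 -0.06903114  0.173     ]
[ 0.59348338 -0.06866431]
[ 0.54991744 -0.31864735]
[ 0.44758728 -0.03951607]
-99.8859679865565
168.70176858672238
plum wrist [ 0.48602612 -0.238467    0.1507    ] scene [ 0.48258214 -0.23375197  0.1507    ]
tab L edge [ 0.50914713 -0.14771325  0.1457    ]
```

View pics/w13z.png

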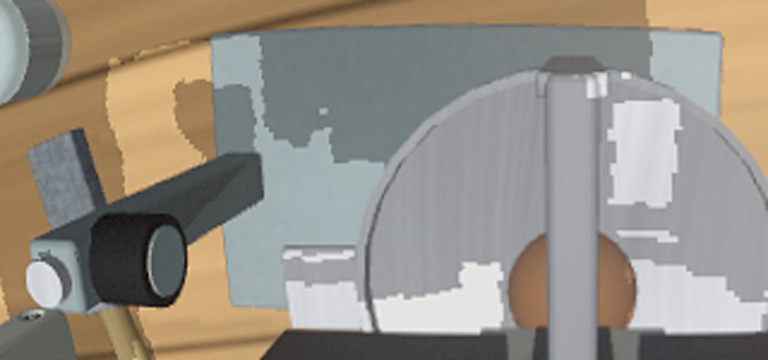

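Run:
```python
from h import *
pose=(np.array([0.48589602,-0.23775259,0.20563678]),[-179.8685,-.0447,-8.2535])
T=lambda a:(80+(a[0]+.5)/2.4-.5,100+(a[1]+.5)/2.4-.5)
W=lambda a,z:onz("wrist",T(a),z,pose)[:2]
ang=lambda d:np.degrees(np.arctan2(d[1],d[0]))
a,b,c=W((284,246),.1457),W((290,326),.1457),W((356,246),.1457)
print(a,b,c,"tip edge",ang(a-b)+90,"side",ang(a-c))
b0,b1=W((574,76),.2297),W((574,320),.2297);print("bar",b0,b1,ang(b0-b1)+90)
L=np.array([W(q,.1497) for q in((362,270),(372,210),(400,150),(450,100),(520,72),(640,75),(700,110),(760,165))])
A=np.c_[2*L,np.ones(len(L))];x=np.linalg.lstsq(A,(L**2).sum(1),rcond=None)[0];print("rim",x[:2],np.sqrt(x[2]+x[0]**2+x[1]**2))
```

```text
[ 0.50982473 -0.14749072] [ 0.48243069 -0.14204253] [ 0.50628192 -0.17203348] tip edge 78.75167194834924 side 81.78594993805169
bar [ 0.552671   -0.24799854] [ 0.50649975 -0.24128145] 81.72256743379852
rim [ 0.48547933 -0.23819216] 0.06606675995246679
```

Emit:
carry_out(plan=[[0.0003,0,0,0,0.001,-0.007],[0.0003,0,-0.0003,0,0,-0.01],[0,0,0,0,0,-0.007],[0,0,0,0,0,-0.003],[0,0,0,0,0,0],[0,0,0,0,0,0],[0,0,0,0,0,0],[0,0,0,0,0,0],[0,0,0,0,0,0],[0,0,0,0,0,0]])

```text
time_s: 19.1
tcp_pos: [0.4866, -0.2377, 0.2052]
eef_rot: [-179.9, 0.0, -10.1]
contact_force: [0.2, -0.4, -3.5]
gripper_width: 0.0098
```

Run:
```python
from h import *
s=r.get_state();print(s['time_s'],s['tcp_pos'],s['eef_rot'],s['contact_force'],np.abs(s['qd']).max())
im=r.capture("scene")[:,:,::-1];cv2.imwrite("pics/s6.png",cv2.resize(im[90:230,180:310],None,fx=4,fy=4,interpolation=2))
im=r.capture("wrist")[:,:,::-1];cv2.imwrite("pics/w14.png",im)
im=r.capture("top")[:,:,::-1];cv2.imwrite("pics/t6.png",cv2.resize(im[145:235,215:305],None,fx=6,fy=6,interpolation=2))
```

```text
19.1 [ 0.48657912 -0.23771721  0.2052184 ] [-1.79879566e+02  2.70493629e-02 -1.01057769e+01] [ 0.1730219  -0.43779026 -3.53627089] 0.09075982155146996
```

View pics/s6.png

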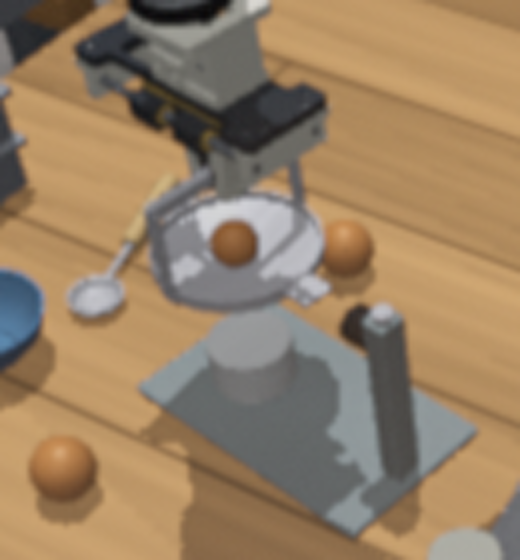

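View pics/t6.png

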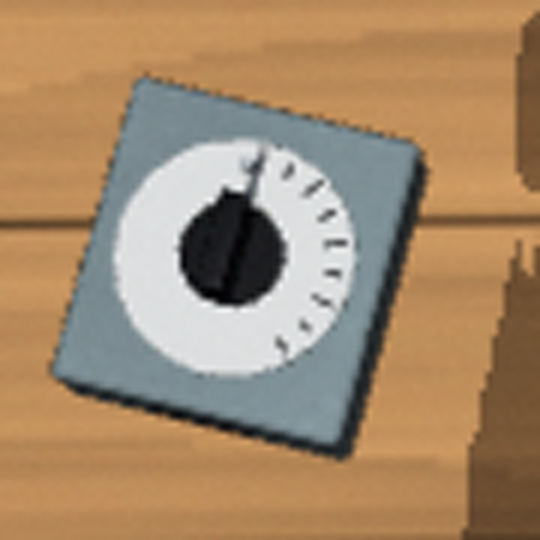

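View pics/w14.png

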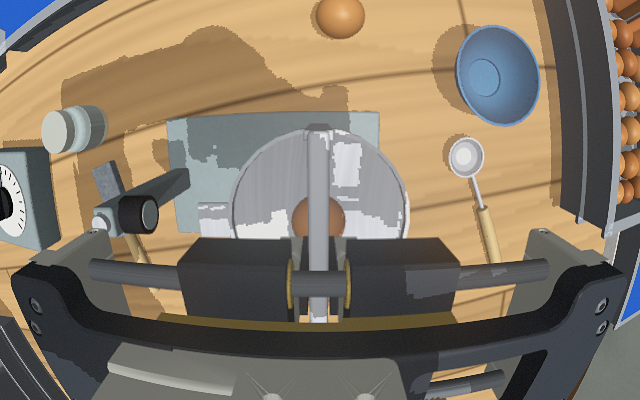

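All checks agree and the dish is still. I'm handing the job in.

```bash
python3 -c "
from plant import r
print(r.close_job())"
```

```text
the job is handed in; nothing more can be done
None
```

I did both parts in the order asked and handed the job in after about 19 s of robot time, still holding the dish.

**Reset knob:** I turned it anticlockwise about 64° until the pointer met the zero stop. There the jaws slipped slightly on the bar and the moment rose to about 0.35 N m. The last top view shows the pointer still on the zero mark at the pin.

**Dish:** I gripped it by the bail at 40 N, lifted it about 72 mm and turned it anticlockwise through about 83°.
- **Height and level:** the plum's centre should now be about 150 mm above the table, going by the arm's height. The tool is level to within about 0.15°.
- **Tab direction:** by the tool's yaw, the tab points along about 79.9°. The stand's line to the lens measured about 80.2°.
- **Position:** the gripper is within about 1 to 2 mm of the pedestal's measured axis.
- **Plum and table:** the plum sits in the middle of the dish, and the bystanders in view look unmoved.

**Disagreement:** tab directions taken from single pixels differed by a few degrees (79° to 86°) before the last small correction. I relied on the bail's direction, the tab's side edge and the tool's yaw, which agreed with each other.

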